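# Count out four beans with the soft-lipped scraper

### The job

Count out beans for the germination test: take the scraper from its rest, set its rubber lip across the blue tray just behind the fourth bean from the trough, and sweep those four along the deck into the trough in a steady stroke, the lip pressed lightly on the deck all the way. The other two beans stay on the deck, and no finger may touch a bean (the seed is dressed). Then stand the scraper back in its rest, shut the trough's lid fully, and leave the dish, beaker and dropper bottle where they are.

Things in the scene. Friction and masses are not known exactly. Their poses are not given: they have to be found in the camera images.
- tray: Blue seed-counting tray, 376 x 124 mm, 31 mm high, fixed. Origin on the table under its middle; x along the tray to the trough, z up. Deck: flat, 22 mm above the table, x = -184 to +100 mm, 112 mm wide between walls 9 mm higher than it. The open trough lies beyond the white line at x = 100, to x = 178 mm; its floor is 6 mm above the table.
- deck_edge (a point): Middle of the deck's edge, where it drops into the trough, at deck height (22 mm). Same axes as the tray.
- lid_hinge (a point): Middle of the lid's hinge axis at the trough's outer end, tray x = 185 mm, 32.5 mm above the table. Same axes as the tray; the hinge turns about tray y.
- lid (a joint): Clear hinged lid of the trough with a blue front edge, 121 mm wide, 3 mm thick, reaching 94 mm from the hinge. Rad: 0 = shut, lying level over the trough; grows as it opens; pi/2 stands upright, more leans outward from the deck. Stiff hinge: it stays where it is left and is pushed all the way (about 1 N at its edge).
- lid_edge (a point): Middle of the lid's free edge, 88 mm from the hinge, in the middle of its thickness. Its x axis points from the edge to the hinge, z out of the lid's upper (outer) face.
- scraper: Upright scraper: black rubber lip, aluminium shoe, orange handle. Origin at the middle of the relaxed lip's lower edge, z up, y along the lip; front and back alike. Lip 96 (y) x 5 (x) mm, z = 0 to 20 mm. Shoe 126 (y) x 16 (x) mm, z = 20 to 40; its ends stand out past the lip and sit on the rest. Handle 26 (y) x 22 (x) mm, z = 46 to 110. 0.13 kg.
- scraper_handle (a point): Point to grip, in the middle of the handle, 82 mm above the lip's edge. Same axes as the scraper.
- lip_edge (a point): Middle of the relaxed lip's lower edge, fixed to the scraper's rigid part (the scraper's origin).
- scraper_lip: The rubber lip; it gives upward into the shoe by up to 8 mm, with about 0.7 N at first and 0.7 N more for every mm (about 3.5 N at 4 mm). Origin at the middle of its lower edge.
- scraper_rest: Grey fixed rest, 56 x 142 mm, 49 mm high: two notched cheeks carry the ends of the scraper's shoe 30 mm above the table, the lip hanging free between them; the scraper's origin is then 10 mm above the table. Origin on the table under its middle, y along the shoe, z up. The notches are about 19 mm wide at the bottom for the 16 mm shoe, flaring to 30 mm at the top.
- bean_1: Cream-coloured oval bean, 25 x 18 mm, 9 mm high, lying flat on the deck, number 1 of six counted from the trough; to be swept into the trough. Origin at the middle of its underside.
- bean_2: Cream-coloured oval bean, 25 x 18 mm, 9 mm high, lying flat on the deck, number 2 of six counted from the trough; to be swept into the trough. Origin at the middle of its underside.
- bean_3: Cream-coloured oval bean, 25 x 18 mm, 9 mm high, lying flat on the deck, number 3 of six counted from the trough; to be swept into the trough. Origin at the middle of its underside.
- bean_4: Cream-coloured oval bean, 25 x 18 mm, 9 mm high, lying flat on the deck, number 4 of six counted from the trough; to be swept into the trough. Origin at the middle of its underside.
- bean_5: Cream-coloured oval bean, 25 x 18 mm, 9 mm high, lying flat on the deck, number 5 of six counted from the trough; stays on the deck. Origin at the middle of its underside.
- bean_6: Cream-coloured oval bean, 25 x 18 mm, 9 mm high, lying flat on the deck, number 6 of six counted from the trough; stays on the deck. Origin at the middle of its underside.
- petri_a: Clear shallow dish, 96 mm across, 12 mm high, on the table behind the tray; bystander. Origin in the middle of its underside.
- beaker: Clear plastic beaker, 65 mm across and high, behind and right of the tray; bystander. Origin in the middle of its underside.
- dropper: Clear dropper bottle with a red bulb, 29 mm across, 92 mm high, behind the tray; bystander. Origin in the middle of its underside.
Mind the look-alikes: they are no part of the job. What is shaped like the scraper_rest but yellow is not meant.

How it is judged:
On the way, in this order (a step that is already met when the one before it is completed fails the run):
1. the lip is pressed lightly on the deck behind the fourth bean (contact force between scraper_lip and tray between 0.8 and 10 N and x of lip_edge in the frame of tray between -0.125 and -0.06 m and y of lip_edge in the frame of tray between -0.02 and 0.02 m), for 0.2 s.
2. still pressed lightly, the lip sweeps on along the deck (contact force between scraper_lip and tray between 0.8 and 10 N and x of lip_edge in the frame of tray between -0.05 and -0.01 m and y of lip_edge in the frame of tray between -0.02 and 0.02 m), for 0.12 s.
3. still pressed lightly, past the middle (contact force between scraper_lip and tray between 0.8 and 10 N and x of lip_edge in the frame of tray between 0 and 0.04 m and y of lip_edge in the frame of tray between -0.02 and 0.02 m), for 0.12 s.
4. still pressed lightly, the lip nears the deck's edge (contact force between scraper_lip and tray between 0.8 and 10 N and x of lip_edge in the frame of tray between 0.045 and 0.085 m and y of lip_edge in the frame of tray between -0.02 and 0.02 m), for 0.12 s.
5. the four beans are in the trough, the other two on the deck (x of bean_1 in the frame of tray between 0.1 and 0.18 m and y of bean_1 in the frame of tray between -0.057 and 0.057 m and z of each of bean_1, bean_2, bean_3, bean_4 in the frame of tray below 0.021 m and x of bean_2 in the frame of tray between 0.1 and 0.18 m and y of bean_2 in the frame of tray between -0.057 and 0.057 m and x of bean_3 in the frame of tray between 0.1 and 0.18 m and y of bean_3 in the frame of tray between -0.057 and 0.057 m and x of bean_4 in the frame of tray between 0.1 and 0.18 m and y of bean_4 in the frame of tray between -0.057 and 0.057 m and x of bean_5 in the frame of tray between -0.19 and 0.09 m and y of bean_5 in the frame of tray between -0.057 and 0.057 m and z of each of bean_5, bean_6 in the frame of tray above 0.018 m and x of bean_6 in the frame of tray between -0.19 and 0.09 m and y of bean_6 in the frame of tray between -0.057 and 0.057 m), for 0.2 s.
At the end, for the whole second after the job is handed in: Beans 1 to 4 lie in the trough below deck height, beans 5 and 6 on the deck; the scraper stands upright in its rest (upright and along it within 0.12 rad, its origin within 16 mm of the rest origin; seated it is 10 mm above); the lid is shut within 0.06 rad; all at rest (all of step 5 and angle between the y axis of scraper and the y axis of scraper_rest, either way round below 0.12 rad and distance between lip_edge and scraper_rest below 0.016 m and angle between scraper's own z axis and vertical below 0.12 rad and value of joint lid below 0.06 rad and linear speed of each of scraper, bean_1, bean_2, bean_3, bean_4 below 0.02 m/s); the robot touches nothing.
It fails at once if the scraper is pressed hard on the tray (over 15 N) (contact force between scraper and tray above 15 N).
It fails at once if a finger touches a bean (contact force between the fingers and bean_1 above 0.1 N or contact force between the fingers and bean_2 above 0.1 N or contact force between the fingers and bean_3 above 0.1 N or contact force between the fingers and bean_4 above 0.1 N or contact force between the fingers and bean_5 above 0.1 N or contact force between the fingers and bean_6 above 0.1 N).
It fails at once if the dish, the beaker or the dropper bottle is moved by more than 20 mm (distance of any of petri_a, beaker, dropper from where it was at the start of the episode above 0.02 m).
It also fails if it takes over 69 s, if anything falls off the work surface, if the arm or the gripper's body presses on something with over 40 N, if the wrist force passes 120 N, or if a joint passes its speed limit or range.

### The arm

A 7-joint arm with a two-finger parallel gripper is mounted at the origin on a cart in front of the work surface, level with it; the furniture and walls round the work are solid. World frame = base frame: x ahead of the robot, y to its left, z up, the work surface at z = 0. Lengths are in m, angles in rad, forces in N, time in s.
With the tool pointing down it reaches from about 0.425 to 0.95 m from the base axis. Payload 4.7 kg.
Tool frame: the origin (TCP) lies on the centre line of the jaws, within the pads' length; the fingertips stand robot.nose_length ahead of it and the grasp point (between the pads) lies 8 mm behind it (robot.nose_length is the distance from the TCP to the fingertips, in m); z points along the fingers, y is the line along which they close (so a half turn about z gives the same grasp; the last joint's range is limited). The gripper opens to 85 mm and grips with 20 to 120 N. Pads are 22 mm wide; open, the fingers measure 114 mm over their backs; the gripper's body (76 mm by 85 mm) begins 54 mm behind the grasp point. The pads swing forward as they close: fully open they stand 13 mm farther back than shut.
Start: joints at [-1.251, 0.469, -0.049, 1.532, 0.024, 1.141, -0.082], TCP at [0.231, 0.634, 0.242] pointing down, gripper open.
Joint ranges: [-2.59, 2.59], [-0.33, 1.99], [-1.39, 1.29], [0.1, 2.45], [-1.04, 4.18], [0.21, 1.99], [-2.66, 2.66]. Speed limits (rad/s): [2.57, 2.57, 3.14, 3.14, 3.14, 3.14, 3.14].

### API

Orientations are given as [roll, pitch, yaw] about the fixed x, y, z axes, in that order (R = Rz(yaw) Ry(pitch) Rx(roll)).
In Python, from plant import robot gives the robot as it stands. Calls block until the motion is done:
- robot.goto(position, orientation): joint-space move of the TCP to a pose.
- robot.move_straight(position, vel=0.15, attitude=None, contact_N=None): straight line of the TCP; attitude=None keeps the orientation; vel is the mean speed in m/s. With contact_N (N) it stops when the force on the tool has changed by that much, and returns True; else False.
- robot.move_joints(angles): joint-space move.
- robot.grip(opening, strength=None): opening from 0.0 (shut) to 1.0 (fully open); strength is the grip in N (None keeps the last); returns when the fingers have stopped.
- robot.sleep(seconds).
- robot.inverse_kinematics(position, orientation): joint angles nearest the present ones, or None.
- robot.sense(): the state.
- robot.grab_frame(name): name is "side" or "top"; returns a dict with "image" (420x560x3 uint8, red, green, blue), "range_z" (420x560 float32, m along the optical axis (not along the pixel's ray), 0 where there is no reading), "fx", "fy", "cx", "cy" (pixels), "dist_coeffs" ([k1, k2, p1, p2, k3] as OpenCV has them; the pictures are not rectified), "R" (3x3) and "t" (3): a world point X has camera coordinates R X + t. Camera axes: x right, y down, z forward; pixel columns grow to the right and rows downward; lengths in m; the calibration is good to about 2 mm. A picture is of the moment at which its call begins.
A pose or a line that the arm cannot do raises robot.IKError and nothing moves.
- robot.close_job(): hands the job in; it is judged then, once.
The state is a dict: "t": time; "joint_pos": joint angles; "joint_velocities": joint speeds; "effort": joint torques, N m; "tcp_pos": TCP position; "tcp_rot": TCP orientation; "wrist_force": force on the tool from outside, world axes, zero at the start; "torque": the same for the moment, N m; "opening": opening from 0.0 (shut) to 1.0 (fully open); "gripper_force": force on a finger pad.
Only numpy, scipy, OpenCV 4.12 (cv2) and the standard library are available. Lean on these libraries where they do the work, as an engineer would, in place of code of your own. Each camera call takes 0.05 s, during which the arm holds its last target. There are 200 camera calls.

## Working session

There is one attempt and no reset: what is moved stays moved. The work goes in short steps, each a Python script; the robot and the scene stay as the last script left them, time stands still between calls to the robot, and variables do not carry over. Pictures are saved under pics/ and viewed, at most 10 in all, crops included, and the job is handed in when it is done.

```bash
mkdir -p pics; ls; python3 - <<'E'
from plant import robot
import cv2,numpy as np,pickle
for n in("top","side"):
    f=robot.grab_frame(n); pickle.dump(f,open(n+".pkl","wb"))
    cv2.imwrite(f"pics/{n}0.png",f["image"][:,:,::-1])
    print(n,f["fx"],f["fy"],f["cx"],f["cy"],f["dist_coeffs"],np.round(f["R"],3).tolist(),np.round(f["t"],3))
s=robot.sense();print(robot.nose_length,s["tcp_rot"],s["tcp_pos"],s["t"],s["wrist_force"])
E
```

```text
pics
top 435.2894033083513 435.2894033083513 277.9176248918843 209.96349199713984 [0.01988212 0.         0.         0.         0.        ] [[-0.049, -0.999, -0.003], [-0.972, 0.048, -0.23], [0.23, -0.008, -0.973]] [0.074 0.569 1.373]
side 388.71522990479656 388.71522990479656 272.7503673280481 204.50212461059346 [-0.06945828  0.          0.          0.          0.        ] [[0.99, -0.142, -0.022], [-0.066, -0.317, -0.946], [0.128, 0.938, -0.323]] [-0.543  0.15   1.129]
0.011 [-3.13975302e+00  4.48894942e-05  2.79284500e+00] [0.23048722 0.63388168 0.24133437] 0.1 [0.35458961 0.37031333 0.6919154 ]
```

View pics/top0.png

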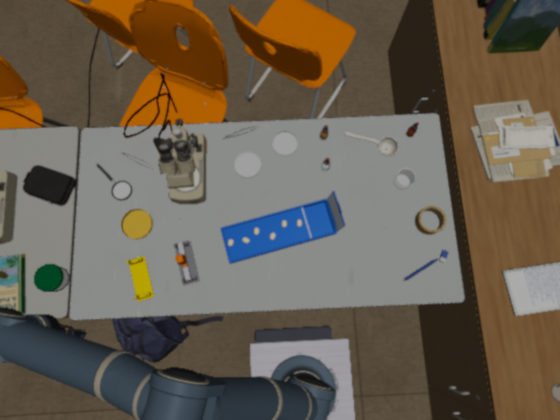

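View pics/side0.png

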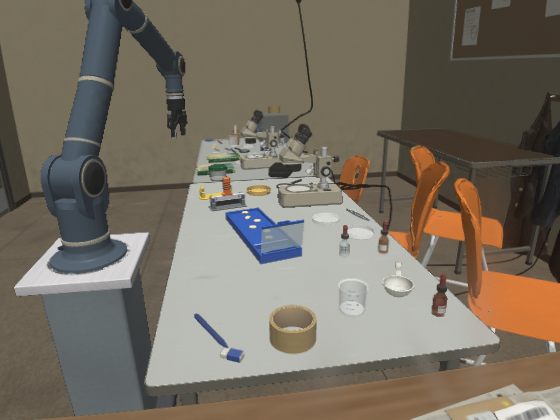

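The top view shows the tray at about (278,230) with its trough on the right (white line ~305,218). Six beans run from (300,223) to (231,242), and the lid stands open at (336,212). There are two rest-shaped things: a grey one with the orange-handled scraper at (184,262), and an empty yellow one at (141,278). The grey one holds the scraper, so it fits the description. Next I measure and confirm in a crop.

```bash
cat > h.py <<'E'
import cv2,numpy as np,pickle
def load(n): return pickle.load(open(n+".pkl","rb"))
def und(f,uv):
    K=np.array([[f["fx"],0,f["cx"]],[0,f["fy"],f["cy"]],[0,0,1.]])
    return cv2.undistortPoints(np.asarray(uv,float).reshape(-1,1,2),K,np.asarray(f["dist_coeffs"]))[:,0]
def plane(f,uv,z):
    n=und(f,uv); R=np.asarray(f["R"]);t=np.asarray(f["t"]); c=-R.T@t
    d=np.c_[n,np.ones(len(n))]@R
    return c+d*((z-c[2])/d[:,2])[:,None]
def depth(f,mask):
    v,u=np.nonzero(mask); z=f["range_z"][v,u]; k=z>0; u,v,z=u[k],v[k],z[k]
    n=und(f,np.c_[u,v]); return (np.c_[n*z[:,None],z]-np.asarray(f["t"]))@np.asarray(f["R"])
def hsv(f): return cv2.cvtColor(f["image"],cv2.COLOR_RGB2HSV)
def inv(f,u0,v0,u1,v1):
    m=np.zeros(f["image"].shape[:2],bool); m[v0:v1,u0:u1]=1; return m
def proj(f,P):
    K=np.array([[f["fx"],0,f["cx"]],[0,f["fy"],f["cy"]],[0,0,1.]])
    return cv2.projectPoints(np.asarray(P,float).reshape(-1,1,3),cv2.Rodrigues(np.asarray(f["R"]))[0],np.asarray(f["t"],float),K,np.asarray(f["dist_coeffs"]))[0][:,0]
E
python3 - <<'E'
from h import *
f=load("top");H=hsv(f);h,s,v=[H[...,i].astype(int) for i in range(3)]
blue=(h>100)&(h<130)&(s>120)&inv(f,200,180,360,280)
P=depth(f,blue); print("blue z pct",np.percentile(P[:,2],[5,25,50,75,95]).round(3))
# rim: blue points at z 0.025..0.037
cs,_=cv2.findContours(blue.astype(np.uint8),cv2.RETR_EXTERNAL,cv2.CHAIN_APPROX_NONE)
c=max(cs,key=cv2.contourArea); r=cv2.minAreaRect(plane(f,c[:,0],.031)[:,:2].astype(np.float32)*1000)
print("tray rim rect mm",r)
Q=(plane(f,c[:,0],.031)[:,:2]); print("hull",(cv2.approxPolyDP((Q*1000).astype(np.float32)[:,None],6,True)[:,0]).round(0).tolist())
cream=(s<110)&(v>140)&inv(f,222,195,312,255)
n,l,st,ce=cv2.connectedComponentsWithStats(cream.astype(np.uint8))
for i in range(1,n):
    if st[i,4]>8: print("cream",st[i],ce[i].round(1),plane(f,[ce[i]],.028)[0].round(4))
org=(h<18)&(s>150)&(v>90)&inv(f,165,230,205,290)
P=depth(f,org); print("orange n",len(P),P[:,2].max(), "top mean",P[P[:,2]>.11].mean(0).round(4),(P[:,2]>.11).sum())
D=depth(f,inv(f,165,230,210,290)); 
for a,b in((.025,.06),(.043,.055)):
    k=(D[:,2]>a)&(D[:,2]<b); print("rest",cv2.minAreaRect(D[k,:2].astype(np.float32)*1000),k.sum())
im=f["image"][:,:,::-1]
cv2.imwrite("pics/crop.png",np.hstack([cv2.resize(im[225:305,120:210],None,fx=4.4,fy=4.4,interpolation=2)[:350],cv2.resize(im[185:271,215:350],None,fx=3,fy=3,interpolation=2)[:258].copy() if 0 else cv2.copyMakeBorder(cv2.resize(im[185:271,215:350],None,fx=2.9,fy=2.9,interpolation=2),0,101,0,0,0)[:350]]))
E
```

```text
blue z pct [0.005 0.018 0.022 0.025 0.033]
tray rim rect mm ((511.6424865722656, 45.58512878417969), (123.12092590332031, 375.32830810546875), 13.033626556396484)
hull [[607.0, -123.0], [608.0, -99.0], [528.0, 240.0], [416.0, 215.0], [492.0, -138.0], [512.0, -146.0]]
cream [276 200   5  10  28] [277.8 204.7] [0.5995 0.045  0.028 ]
cream [301 207  11  31  73] [306.1 221.8] [ 0.5355 -0.0474  0.028 ]
cream [274 209  13   4  13] [280.  210.5] [0.5791 0.0386 0.028 ]
cream [296 219   7   8  38] [299.1 222.5] [ 0.5342 -0.0237  0.028 ]
cream [281 220   6   8  40] [283.6 223.4] [0.5338 0.0287 0.028 ]
cream [253 227   7   8  40] [256.2 230.5] [0.5139 0.1218 0.028 ]
cream [269 232   7   8  43] [272.2 235.6] [0.4938 0.0692 0.028 ]
cream [242 237   8   7  41] [245.6 239.6] [0.4848 0.1587 0.028 ]
cream [227 239   7   8  36] [230.1 242.2] [0.4784 0.2104 0.028 ]
cream [293 249   7   6   9] [296. 252.] [ 0.4349 -0.0073  0.028 ]
cream [278 251   6   4  16] [280.6 252.8] [0.4347 0.044  0.028 ]
orange n 68 0.12532927530095145 top mean [0.4207 0.3593 0.1183] 50
rest ((421.791015625, 362.0504150390625), (132.36505126953125, 42.90355682373047), 12.365724563598633) 259
rest ((421.57086181640625, 363.030517578125), (132.35403442382812, 40.89711380004883), 12.366937637329102) 178
```

View pics/crop.png

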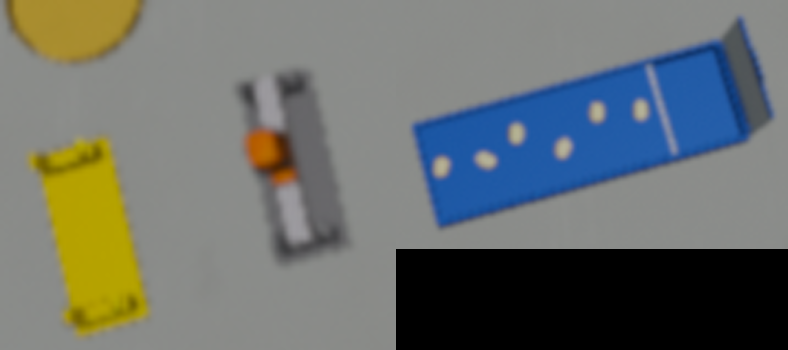

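The crop confirms it: the scraper (orange handle, bright shoe) stands in the grey rest, and the yellow rest at left is empty. Beans 4 and 5 sit about 42 mm apart, centre to centre. Next: refine the handle and lid angle while moving to hover over the scraper.

```bash
cat >> h.py <<'E'
O=np.array([.5116,.0456]); A=np.deg2rad(13.0-90); EX=np.array([np.cos(A),np.sin(A)]); EY=np.array([-EX[1],EX[0]])
def W(x,y,z): return [*(O+x*EX+y*EY),z]
def T(P): d=np.atleast_2d(P)[:,:2]-O; return np.c_[d@EX,d@EY]
E
python3 - <<'E'
from h import *
from plant import robot
f=load("top");H=hsv(f);h,s,v=[H[...,i].astype(int) for i in range(3)]
org=(h<18)&(s>120)&(v>60)&inv(f,165,230,205,290)
vv,uu=np.nonzero(org); z=f["range_z"][vv,uu]; P=depth(f,org)
print(uu.min(),uu.max(),vv.min(),vv.max()); top=P[:,2]>.114
uvt=np.c_[uu,vv][z>0][top]; print("top blob",uvt.min(0),uvt.max(0),uvt.mean(0),plane(f,[uvt.mean(0)],.12),cv2.minAreaRect((plane(f,uvt,.12)[:,:2]*1000).astype(np.float32)))
print("full blob rect@.12",cv2.minAreaRect((plane(f,np.c_[uu,vv],.12)[:,:2]*1000).astype(np.float32)))
# shoe: bright grey pixels
sh=(s<50)&(v>150)&inv(f,165,235,205,290); q=np.argwhere(sh)[:,::-1]; print("shoe",len(q),cv2.minAreaRect((plane(f,q,.05)[:,:2]*1000).astype(np.float32)))
Q=depth(f,sh); print(np.median(Q,0).round(4))
# lid points (depth) beyond the trough
D=depth(f,inv(f,315,185,355,240)); t=T(D); k=(t[:,0]>.16)&(t[:,0]<.3)&(D[:,2]>.035)&(abs(t[:,1])<.07)
print("lid pts",k.sum()); 
if k.sum(): 
  for a,b in((.035,.06),(.06,.09),(.09,.14)):
    m=k&(D[:,2]>a)&(D[:,2]<b); print(a,m.sum(),t[m].mean(0).round(4) if m.any() else None, D[m,2].mean() if m.any() else None)
g=load("side");Hs=hsv(g); bl=(Hs[...,0]>100)&(Hs[...,0]<130)&(Hs[...,1]>90)
D=depth(g,bl); t=T(D); k=(t[:,0]>.1)&(t[:,0]<.3)&(D[:,2]>.05)&(abs(t[:,1])<.09)
print("side lid edge",k.sum(),t[k].mean(0).round(4),D[k,2].mean().round(4))
for yaw in(13,193,-167):
    for p in([.4215,.361,.25],W(-.095,0,.12),W(.11,0,.12),W(.26,0,.08)):
        q=robot.inverse_kinematics(p,[np.pi,0,np.deg2rad(yaw)]); print(yaw,None if q is None else np.round(q,2))
E
```

```text
176 186 255 266
top blob [176 255] [182 262] [179.04166667 258.47916667] [[0.42040994 0.35994485 0.12      ]] ((420.3727722167969, 360.0849914550781), (22.387229919433594, 18.561969757080078), 0.14144746959209442)
full blob rect@.12 ((413.97607421875, 353.8940734863281), (35.28994369506836, 30.818889617919922), 0.32403844594955444)
shoe 60 ((422.41497802734375, 361.5993957519531), (118.29199981689453, 9.350113868713379), 12.67458438873291)
[0.3951 0.3566 0.05  ]
lid pts 383
0.035 102 [0.1843 0.0023] 0.046389774043694466
0.06 114 [0.1896 0.0037] 0.07495408006231631
0.09 167 [0.1953 0.0014] 0.10993819375935271
side lid edge 158 [ 0.1999 -0.0072] 0.1152
13 [-1.23  0.29  0.55  1.84 -0.17  1.06 -1.96]
13 [-0.83  0.4   0.59  2.07 -0.32  0.76 -1.39]
13 [-0.56  0.49  0.79  2.01 -0.47  0.83 -0.85]
13 [-0.38  0.75  0.97  1.88 -0.78  0.94 -0.37]
193 [-0.73  0.27 -0.07  1.81  0.02  1.06  0.99]
193 [-0.44  0.35  0.1   2.05 -0.05  0.74  1.49]
193 [-0.26  0.41  0.37  1.99 -0.21  0.78  2.03]
193 [-0.    0.56  0.39  1.86 -0.29  0.77  2.34]
-167 [-0.73  0.27 -0.07  1.81  0.02  1.06  0.99]
-167 [-0.44  0.35  0.1   2.05 -0.05  0.74  1.49]
-167 [-0.26  0.41  0.37  1.99 -0.21  0.78  2.03]
-167 [-0.    0.56  0.39  1.86 -0.29  0.77  2.34]
```

```bash
python3 - <<'E'
from h import *
from plant import robot
yaw=np.deg2rad(192.7)
c=[.4215,.361]
robot.goto([*c,.2],[np.pi,0,yaw]); robot.move_straight([*c,.084],vel=.1)
s=robot.sense();print(s["t"],s["tcp_pos"],s["wrist_force"])
robot.grip(0.0,40)
s=robot.sense();print(s["t"],s["opening"],s["gripper_force"],s["wrist_force"],s["torque"],s["tcp_pos"])
f=robot.grab_frame("side");import pickle;pickle.dump(f,open("side1.pkl","wb"))
u,v=proj(f,[[.42,.36,.08]])[0].astype(int);print(u,v)
cv2.imwrite("pics/s1.png",cv2.resize(f["image"][max(v-50,0):v+40,max(u-60,0):u+60,::-1],None,fx=5,fy=5,interpolation=2))
E
```

```text
2.675 [0.42189909 0.36137317 0.08464711] [ 0.71488016 -0.29498074  0.70455846]
3.275 0.2523914126190068 41.92716658115387 [-1.05095556 -0.59859025  1.25285713] [-0.12403506  0.05116746  0.03298761] [0.42156275 0.36104025 0.08417824]
226 186
```

View pics/s1.png

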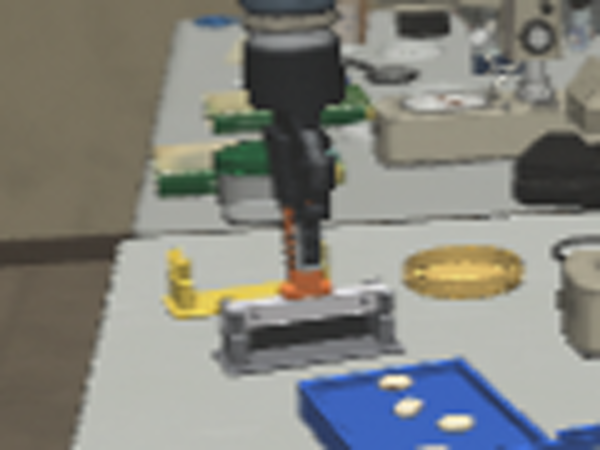

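```bash
python3 - <<'E'
from h import *
from plant import robot
import pickle
s=robot.sense(); p=s["tcp_pos"]; print("grasp tcp",p,s["tcp_rot"])
pickle.dump((np.array(p),np.array(s["tcp_rot"])),open("grasp.pkl","wb"))
robot.move_straight([.4215,.361,.17],vel=.1)
print(robot.sense()["wrist_force"])
at=[np.pi,0,np.deg2rad(193)]
robot.move_straight(W(-.095,.002,.17),vel=.2,attitude=at)
robot.move_straight(W(-.095,.002,.124),vel=.1)
s=robot.sense();print(s["t"],T(s["tcp_pos"]),s["tcp_pos"],s["tcp_rot"],s["wrist_force"],s["opening"])
out=[]
for n in("side","top"):
    f=robot.grab_frame(n);pickle.dump(f,open(n+"2.pkl","wb"))
    u,v=proj(f,[W(-.05,0,.06)])[0].astype(int); print(n,u,v)
    out.append(cv2.resize(f["image"][v-35:v+35,u-45:u+45,::-1],(390,303),interpolation=2))
cv2.imwrite("pics/s2.png",np.hstack(out))
E
```

```text
grasp tcp [0.42155402 0.36102411 0.08416736] [ 3.14157005e+00  1.39364903e-04 -2.91993162e+00]
[-0.02979538 -0.17291626 -1.50724657]
6.2583 [[-0.09532433  0.00226858]] [0.49236713 0.1389915  0.12413904] [ 3.14149482e+00  2.92484985e-04 -2.91420855e+00] [-0.43404274 -0.05641748 -1.29170409] 0.2491554259397513
side 253 213
top 264 232
```

View pics/s2.png

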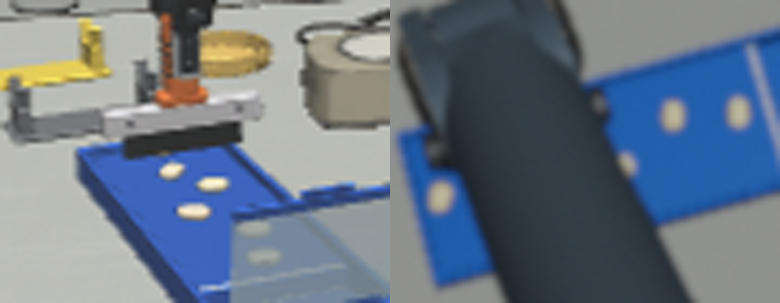

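The scraper hangs upright between beans 4 and 5, just above the deck. Its shoe ends are at about (105,120) and (262,100) in the left crop. I'll correct the small lateral offset, then press down.

```bash
python3 - <<'E'
from h import *
from plant import robot
f=load("side2")
L=np.array([[208+105/4.33,178+120/4.33],[208+262/4.33,178+101/4.33]])
pr=proj(f,[W(-.0953+.008,-.063+.0023,.08),W(-.0953+.008,.063+.0023,.08)])
sc=np.linalg.norm(pr[1]-pr[0])/.126
dy=((L-pr)[:,0].mean())/sc/np.cos(0.0); print(L.round(1),pr.round(1),"dy",dy)
dy=np.clip(dy,-.006,.006)
y=.0-dy
robot.move_straight(W(-.095,y,.124),vel=.05)
f0=np.array(robot.sense()["wrist_force"])
hit=robot.move_straight(W(-.095,y,.090),vel=.015,contact_N=1.5)
s=robot.sense();z=s["tcp_pos"][2];print(hit,s["t"],"z",z,np.array(s["wrist_force"])-f0,T(s["tcp_pos"]))
E
```

```text
[[232.2 205.7]
 [268.5 201.3]] [[232.1 207. ]
 [268.2 201.9]] dy 0.0006547915159797032
True 8.3333 z 0.09427360696279427 [ 1.08511623 -1.18813436  2.83090117] [[-0.09503047 -0.00069648]]
```

```bash
python3 - <<'E'
from h import *
from plant import robot
import pickle
y=-.0007; z=.0933
def st(n):
    s=robot.sense();print(n,round(s["t"],2),T(s["tcp_pos"]).round(4),round(s["tcp_pos"][2],4),np.round(s["wrist_force"],2),np.round(s["torque"],2),round(s["opening"],3))
robot.move_straight(W(-.095,y,z),vel=.01); robot.sleep(.4); st("press")
for x in(-.03,.02,.065,.112):
    robot.move_straight(W(x,y,z),vel=.06); st(x)
robot.sleep(.3)
robot.move_straight(W(.112,y,.16),vel=.1); robot.sleep(.1)
out=[]
for n in("side","top"):
    f=robot.grab_frame(n);pickle.dump(f,open(n+"3.pkl","wb"))
    u,v=proj(f,[W(.05,0,.03)])[0].astype(int); print(n,u,v)
    out.append(cv2.resize(f["image"][v-45:v+45,u-60:u+60,::-1],(400,300),interpolation=2))
cv2.imwrite("pics/s3.png",np.hstack(out))
E
```

```text
press 8.99 [[-0.0951 -0.0006]] 0.0934 [ 0.54 -1.3   0.86] [ 0.04 -0.15 -0.06] 0.253
-0.03 10.22 [[-0.0295 -0.0007]] 0.0933 [ 0.12 -1.52  0.89] [-0.42 -0.11 -0.02] 0.256
0.02 11.21 [[ 0.0207 -0.0008]] 0.0933 [ 0.13 -0.76  1.47] [-0.33 -0.12 -0.01] 0.254
0.065 12.11 [[ 0.0658 -0.0008]] 0.0933 [-0.07 -1.45  1.45] [-0.36 -0.07 -0.02] 0.258
0.112 13.04 [[ 0.1117 -0.0009]] 0.093 [-0.1   0.08 -1.39] [ 0.   -0.06  0.02] 0.256
side 264 233
top 293 225
```

View pics/s3.png

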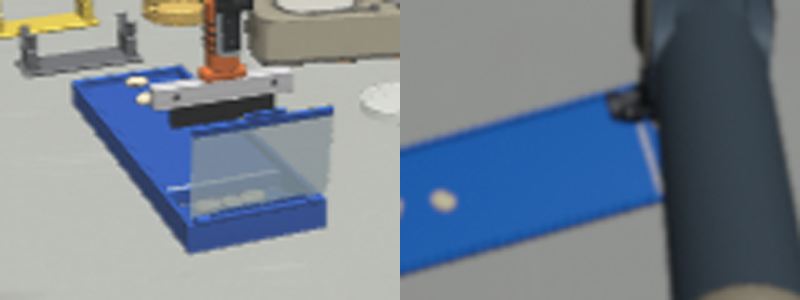

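The beans show through the lid in the trough (left crop, ~(230,200)), and beans 5 and 6 are still on the deck. Next I return the scraper.

```bash
python3 - <<'E'
from h import *
from plant import robot
import pickle
g,r=pickle.load(open("grasp.pkl","rb"))
robot.move_straight(W(.112,0,.185),vel=.15)
robot.move_straight([g[0],g[1],.185],vel=.22,attitude=list(r))
robot.move_straight([g[0],g[1],.125],vel=.12)
f=robot.grab_frame("top");pickle.dump(f,open("top4.pkl","wb"))
u,v=proj(f,[W(.05,0,.03)])[0].astype(int)
o=[cv2.resize(f["image"][v-40:v+40,u-60:u+60,::-1],(400,267),interpolation=2)]
f0=np.array(robot.sense()["wrist_force"])
hit=robot.move_straight([g[0],g[1],g[2]+.0005],vel=.04,contact_N=8)
s=robot.sense();print(hit,s["t"],s["tcp_pos"],np.array(s["wrist_force"])-f0)
f=robot.grab_frame("side");pickle.dump(f,open("side4.pkl","wb"))
u,v=proj(f,[[.42,.36,.06]])[0].astype(int)
o.append(cv2.resize(f["image"][v-27:v+27,u-40:u+40,::-1],(400,267),interpolation=2))
cv2.imwrite("pics/s4.png",np.hstack(o))
E
```

```text
False 18.6833 [0.42174112 0.36123754 0.08490807] [-0.17687778 -0.77577511 -0.58921525]
```

View pics/s4.png

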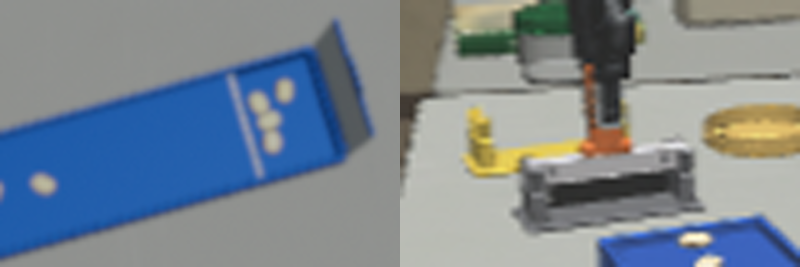

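Four beans are in the trough at about (270,118), and the shoe is seated in the rest. Next: release the scraper and close the lid along its arc.

```bash
python3 - <<'E'
from h import *
from plant import robot
import pickle
g,r=pickle.load(open("grasp.pkl","rb"))
def st(n):
    s=robot.sense();print(n,round(s["t"],2),T(s["tcp_pos"]).round(4),round(s["tcp_pos"][2],4),np.round(s["wrist_force"],2))
robot.move_straight([g[0],g[1],g[2]-.0002],vel=.02,contact_N=8); st("seat")
robot.grip(.7); robot.move_straight([g[0],g[1],.22],vel=.12); st("up")
robot.grip(0.0)
at=[np.pi,0,np.deg2rad(193)]
robot.goto(W(.265,0,.22),at); robot.move_straight(W(.25,0,.117),vel=.15); st("behind lid")
w=.0145;n=robot.nose_length;R=.076
def wp(th): 
    t=np.deg2rad(th); return W(.185-R*np.cos(t)+.0015*np.sin(t)+w,0,.0325+R*np.sin(t)+.0015*np.cos(t)+n)
for th in(98,80,65,50,38,27,17,9):
    robot.move_straight(wp(th),vel=.12)
    if th in(80,50,17): st(th)
p=wp(0); p[2]-=.006
print(robot.move_straight(p,vel=.03,contact_N=7)); st("shut")
robot.move_straight([p[0],p[1],.22],vel=.15); robot.sleep(.2); st("clear")
o=[]
for nm in("side","top"):
    f=robot.grab_frame(nm);pickle.dump(f,open(nm+"5.pkl","wb"))
    u,v=proj(f,[W(.05,0,.03)])[0].astype(int); u-=0 if nm=="top" else 0
    o.append(cv2.resize(f["image"][v-45:v+45,u-60:u+60,::-1],(400,300),interpolation=2))
cv2.imwrite("pics/s5.png",np.hstack(o))
E
```

```text
seat 18.98 [[-0.3277 -0.0165]] 0.0842 [0.63 0.56 0.37]
up 20.72 [[-0.3273 -0.0172]] 0.2192 [ 0.33 -0.46 -0.14]
behind lid 24.27 [[0.2504 0.0007]] 0.1178 [-0.21  0.17  1.03]
80 25.09 [[1.878e-01 1.000e-04]] 0.1186 [-0.37  0.68  0.2 ]
50 25.73 [[ 0.1513 -0.0002]] 0.1023 [-0.56  0.06  0.42]
17 26.54 [[ 0.1271 -0.0004]] 0.0669 [-0.94 -0.81 -0.21]
True
shut 27.26 [[0.1241 0.0004]] 0.045 [-2.58  0.25  7.89]
clear 28.78 [[ 0.1234 -0.0003]] 0.2193 [-0.47  0.38  0.51]
```

View pics/s5.png

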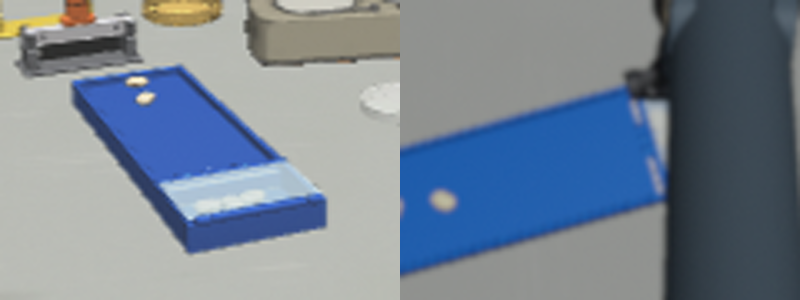

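The lid lies level over the trough with the four beans under it. One numeric check of the scraper and lid with the arm clear, then I hand in.

```bash
python3 - <<'E'
from h import *
from plant import robot
s=robot.sense(); robot.goto([.45,-.35,.3],[np.pi,0,np.deg2rad(193)]); robot.sleep(.3)
ok=True
for n,box in(("side",(205,150,250,215)),("top",(165,230,205,290))):
    c=[]
    for f in(load(n),robot.grab_frame(n)):
        H=hsv(f); m=(H[...,0]<18)&(H[...,1]>120)&(H[...,2]>60)&inv(f,*box); q=np.argwhere(m)
        c.append([len(q),*q.mean(0).round(2)])
    print(n,c)
D=depth(f,inv(f,290,190,350,245)); t=T(D)
for a,b in((.1,.125),(.125,.15),(.15,.175)):
    k=(t[:,0]>a)&(t[:,0]<b)&(abs(t[:,1])<.05); print(a,np.percentile(D[k,2],[10,50,90]).round(4))
print(robot.sense()["t"])
E
```

```text
side [[127, np.float64(186.12), np.float64(226.38)], [127, np.float64(186.42), np.float64(226.5)]]
top [[93, np.float64(259.92), np.float64(181.11)], [95, np.float64(259.6), np.float64(181.35)]]
0.1 [0.0304 0.0346 0.0383]
0.125 [0.0301 0.0345 0.0381]
0.15 [0.0308 0.0346 0.0385]
30.4333
```

The handle is back at its starting pixels in both views, and the lid is level at 34.5 mm. Handing in.

```bash
python3 -c "
from plant import robot
print(robot.close_job())"
```

```text
the job is handed in; nothing more can be done
None
```

I've handed the job in at about 30 s of robot time: beans 1–4 are in the trough, 5 and 6 are still on the deck, the scraper is back in its grey rest and the lid is shut; the job returned no verdict, and I didn't re-measure the dish, beaker or dropper bottle, though every move kept well clear of them.

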